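# Zero the meter and test a cartridge fuse

### The job

Test the cartridge fuse on the bench meter: while its fuse rest is still empty, press the white key right down to zero it; then lay the loose fuse in the rest, one steel cap in each copper V, without dropping it. Let go of it, then press the yellow, the blue and the green key right down, one at a time in that order. Leave the red key alone and do not disturb the other things on the bench; at the end the fuse lies in the rest and all keys are up.

Things in the scene. Friction and masses are not known exactly. Their poses are not given: they have to be found in the camera images.
- meter: Fixed bench meter: flat grey box 176x256 mm (its x, y), deck 40 mm above the bench. Origin: centre of its underside; x to its rear, y to its left. Along the deck's front, at x=-52 mm, five coloured keys, 46 mm apart along y, order varies. Left rear: the fuse rest; right rear (x 30 to 75, y -116 to -28 mm): display pod, top 42 mm above the deck. Right of it: open laptop, 0.23 m high.
- rest (a point): Fuse rest on the meter: centre of the fuse when home, 24 mm above the deck; axes as the meter's. The fuse lies along y, a steel cap in each of two copper V supports (45 degree faces, mouth 37 mm, upper edges at this height) 22 mm either side along y; the 36 mm gap between them is open to the deck for the fingers. Grey end stops, tops 2 mm above this point, leave 72 mm along y.
- fuse: Loose cartridge fuse, a plain cylinder 22 mm in diameter and 58 mm long, about 60 g, white ceramic with a 16 mm steel cap at each end and a narrow blue band round the middle; both ends alike. Lies on its side on the bench left of the meter and rolls freely when nudged. Origin: its centre, x along its length.
- key_white_top (a point): Centre of the top face of the white key (26 mm across, 22 mm above the meter's deck when up, 10 mm above its black 42 mm collar; pressed straight down; moves with the key).
- key_white (a joint): Travel of the white key: 0 up, 0.006 m fully down, where the spring pushes back with about 4 N; springs up when released.
- key_yellow_top (a point): Centre of the top face of the yellow key (26 mm across, 22 mm above the meter's deck when up, 10 mm above its black 42 mm collar; pressed straight down; moves with the key).
- key_yellow (a joint): Travel of the yellow key: 0 up, 0.006 m fully down, where the spring pushes back with about 4 N; springs up when released.
- key_blue_top (a point): Centre of the top face of the blue key (26 mm across, 22 mm above the meter's deck when up, 10 mm above its black 42 mm collar; pressed straight down; moves with the key).
- key_blue (a joint): Travel of the blue key: 0 up, 0.006 m fully down, where the spring pushes back with about 4 N; springs up when released.
- key_green_top (a point): Centre of the top face of the green key (26 mm across, 22 mm above the meter's deck when up, 10 mm above its black 42 mm collar; pressed straight down; moves with the key).
- key_green (a joint): Travel of the green key: 0 up, 0.006 m fully down, where the spring pushes back with about 4 N; springs up when released.
- key_red_top (a point): Centre of the top face of the red key (26 mm across, 22 mm above the meter's deck when up, 10 mm above its black 42 mm collar; pressed straight down; moves with the key).
- key_red (a joint): Travel of the red key: 0 up, 0.006 m fully down, where the spring pushes back with about 4 N; springs up when released.
- tin: Bystander: flux tin, white with a green lid, 50 mm across, 24 high. Origin: centre of its underside.
- braid_box: Bystander: blue flat desoldering-braid case, 40x46x10 mm. Origin: centre of its underside.
- screw_tray: Bystander: light grey magnetic screw tray, 55x110x11 mm. Origin: centre of its underside.
- side_cutters: Bystander: cutters with green handles, 47x130x10 mm. Origin: centre of its underside.
- drive: Bystander: black drive with a light grey label, 70x100x9 mm. Origin: centre of its underside.
Things that resemble listed ones, but are neither listed nor needed, are in the scene too. Of the things like the fuse, leave any that is turquoise; of the rest the larger one is meant.

How it is judged (in metres and radians):
On the way, in this order (a step that is already met when the one before it is completed fails the run):
1. the white key is pressed down while the fuse rest is empty (value of joint key_white above 0.0045 m and not (x of fuse in the frame of rest between -0.005 and 0.005 m and y of fuse in the frame of rest between -0.01 and 0.01 m and z of fuse in the frame of rest between -0.005 and 0.005 m and angle between the x axis of fuse and the y axis of meter, either way round below 0.12 rad)), for 0.05 s.
2. the fuse lies in the rest, let go and still (x of fuse in the frame of rest between -0.005 and 0.005 m and y of fuse in the frame of rest between -0.01 and 0.01 m and z of fuse in the frame of rest between -0.005 and 0.005 m and angle between the x axis of fuse and the y axis of meter, either way round below 0.12 rad and contact force between the fingers and fuse below 0.1 N and linear speed of fuse below 0.02 m/s), for 0.2 s.
3. the yellow key is pressed down (value of joint key_yellow above 0.0045 m), for 0.05 s.
4. the blue key is pressed down (value of joint key_blue above 0.0045 m), for 0.05 s.
5. the green key is pressed down (value of joint key_green above 0.0045 m), for 0.05 s.
At the end, for the whole second after the job is handed in: The fuse lies released and still in the rest: its centre within 10 mm of the rest point along the meter's y and 5 mm across and in height, its length within 0.12 rad of the meter's y; all five keys are up (within 1.5 mm) (all of step 2 and value of joint each of key_white, key_yellow, key_blue, key_green, key_red below 0.0015 m); the robot touches nothing.
It fails at once if the red key is pressed (more than 2.5 mm) (value of joint key_red above 0.0025 m).
It fails at once if two keys are down together (each more than 2.5 mm) (value of joint each of key_white, key_yellow above 0.0025 m or value of joint each of key_white, key_blue above 0.0025 m or value of joint each of key_white, key_green above 0.0025 m or value of joint each of key_white, key_red above 0.0025 m or value of joint each of key_yellow, key_blue above 0.0025 m or value of joint each of key_yellow, key_green above 0.0025 m or value of joint each of key_yellow, key_red above 0.0025 m or value of joint each of key_blue, key_green above 0.0025 m or value of joint each of key_blue, key_red above 0.0025 m or value of joint each of key_green, key_red above 0.0025 m).
It fails at once if a key is pressed (more than 4.5 mm) at the wrong time: yellow, blue or green while the fuse is not in the rest, or white while it is ((value of joint any of key_yellow, key_blue, key_green above 0.0045 m and not (x of fuse in the frame of rest between -0.005 and 0.005 m and y of fuse in the frame of rest between -0.01 and 0.01 m and z of fuse in the frame of rest between -0.005 and 0.005 m and angle between the x axis of fuse and the y axis of meter, either way round below 0.12 rad)) or (value of joint key_white above 0.0045 m and (x of fuse in the frame of rest between -0.005 and 0.005 m and y of fuse in the frame of rest between -0.01 and 0.01 m and z of fuse in the frame of rest between -0.005 and 0.005 m and angle between the x axis of fuse and the y axis of meter, either way round below 0.12 rad))).
It fails at once if the fuse is dropped or flung: it moves faster than 0.7 m/s while not in the fingers (linear speed of fuse above 0.7 m/s and contact force between the fingers and fuse below 0.05 N).
It fails at once if a bystander is moved more than 30 mm (distance of any of tin, braid_box, screw_tray, side_cutters, drive from where it was at the start of the episode above 0.03 m).
It also fails if it takes over 58 s, if anything falls off the work surface, if the arm or the gripper's body presses on something with over 40 N, if the wrist force passes 120 N, or if a joint passes its speed limit or range.

### The arm

A 7-joint arm with a two-finger parallel gripper is mounted at the origin on a cart in front of the work surface, level with it; the furniture and walls round the work are solid. World frame = base frame: x ahead of the robot, y to its left, z up, the work surface at z = 0. Lengths are in m, angles in degrees, forces in N, time in s.
With the tool pointing down it reaches from about 0.425 to 0.95 m from the base axis. Payload 4.7 kg.
Tool frame: the origin (TCP) lies on the front face of the gripper's body, between the roots of the fingers; the fingertips stand 70 mm ahead of it and the grasp point (between the pads) lies 51 mm ahead of it (tcp_to_grasp is the z of the grasp point in the tool frame, in m); z points along the fingers, y is the line along which they close (so a half turn about z gives the same grasp; the last joint's range is limited). The gripper opens to 87 mm and grips with 3 to 60 N. Pads are 19 mm wide; open, the fingers measure 117 mm over their backs; the gripper's body (75 mm by 190 mm) begins 51 mm behind the grasp point.
Start: joints at [71.282, 26.849, -2.785, 87.806, 1.381, 65.374, -4.715], TCP at [0.198, -0.645, 0.292] pointing down, gripper open.
Joint ranges: [-148.3, 148.3], [-19.14, 114.17], [-79.39, 73.82], [5.75, 140.21], [-59.74, 239.74], [12.07, 113.84], [-152.46, 152.46]. Speed limits (degrees/s): [147.25, 147.25, 180, 180, 180, 180, 180].

### API

Orientations are given as [roll, pitch, yaw] about the fixed x, y, z axes, in that order (R = Rz(yaw) Ry(pitch) Rx(roll)).
In Python, from station import get_state, get_image, get_calibration, finish_job, tcp_to_grasp gives the robot as it stands.
- The arm moves only by the tool apply_moves, never from a script. Its argument "targets" is one flat list of numbers, 7 for each row, row after row: the shift along the world's x, y, z in cm, then the turn, a rotation vector about the world's x, y, z in rad, then the closure, from -1 (fully open) to 1 (shut). In form: [x, y, z, ax, ay, az, grip, x, y, z, ax, ay, az, grip, ...]. A call has exactly 10 rows; each row is the pose to reach, as a shift and turn from the pose commanded when the call began; what a row does not reach only later rows make up. A row lasts 1/12 s, in which the tool goes at most 41.7 mm and 7.16 degrees, less where a joint would pass 70% of its speed; a pose out of reach is approached as far as the arm can. A call with a gripper value outside its range is refused whole. The fingers move at their own pace and stop on an object; the grip force is fixed at half the most. Time passes only in rows, so rows that repeat a pose let the fingers close, or fill a call up. It gives the time, the measured TCP pose, the force, the opening and the grip force at its end, in the units of the state.
- get_state(): the state, without advancing time (a new reading comes with each control period).
- get_image(name): name is "scene" or "top"; returns the picture (480x640x3 uint8, blue, green, red); there is no depth.
- get_calibration(name): a dict with "K" (3x3 intrinsics, pixels), "extrinsics" (4x4, takes a point from world to camera coordinates). Camera axes: x right, y down, z forward; pixel columns grow to the right and rows downward; lengths in m; the calibration is good to about 2 mm. A picture is of the moment at which its call begins. get_calibration takes no time and is no camera call.
- finish_job(): hands the job in; it is judged then, once.
The state is a dict: "time_s": time; "qpos": joint angles; "joint_velocities": joint speeds; "tau": joint torques, N m; "tool_pos": TCP position; "ee_rot": TCP orientation; "wrist_force": force on the tool from outside, world axes, zero at the start; "moment": the same for the moment, N m; "grip_width": finger opening in m; "finger_force": force on a finger pad.
Only numpy, scipy, OpenCV 4.12 (cv2) and the standard library are available. Lean on these libraries where they do the work, as an engineer would, in place of code of your own. Each camera call takes 0.05 s, during which the arm holds its last target. There are 200 camera calls.

## Working session

There is one attempt and no reset: what is moved stays moved. The work goes in short steps, Python scripts to look and compute and a tool call to move; the robot and the scene stay as the last step left them, time stands still between calls to the robot, and variables do not carry over. Pictures are saved under pics/ and viewed, at most 10 in all, crops included, and the job is handed in when it is done.

Besides the shell and the picture viewer there is one more tool, called in YAML: its name, and indented under it one key for each argument. apply_moves: Moves the arm, as the interface text tells. Its arguments: {"type":"object","properties":{"targets":{"type":"array"}},"required":["targets"]}

```bash
mkdir -p pics; ls
python3 - <<'E'
from station import *
import cv2
print(get_state())
for n in("scene","top"):
    im=get_image(n); cv2.imwrite(f"pics/{n}0.png",im); c=get_calibration(n); print(n,c)
print(tcp_to_grasp)
E
```

```text
pics
{'time_s': 0.0, 'qpos': array([71.28150858, 26.89786664, -2.78300784, 87.87293544,  1.3801019 ,
       65.37350143, -4.714821  ]), 'joint_velocities': array([ 0.045058  , -0.04912905,  0.01126367,  0.08489197, -0.06073357,
       -0.01323436,  0.03150631]), 'tau': array([-1.08701572e-04, -5.07981634e+01, -8.13919259e-02, -2.36155683e+01,
       -6.15096465e-02,  3.80851782e-02,  2.01700664e-04]), 'tool_pos': array([ 0.19792958, -0.6448562 ,  0.29119844]), 'ee_rot': array([-1.79889284e+02,  3.90855771e-03,  1.70636106e+01]), 'wrist_force': array([-0.19912351, -0.74779863, -0.40341838]), 'moment': array([0.03027302, 0.01805818, 0.02231176]), 'finger_force': 0.0, 'grip_width': 0.08690701400061421}
scene {'K': array([[596.42613858,   0.        , 320.89094156],
       [  0.        , 596.42613858, 240.07788944],
       [  0.        ,   0.        ,   1.        ]]), 'extrinsics': array([[-0.78849082, -0.61500237, -0.00736979,  0.50503914],
       [-0.32982077,  0.43291441, -0.8389299 ,  0.14993961],
       [ 0.51913436, -0.65905781, -0.54418959,  0.95574979],
       [ 0.        ,  0.        ,  0.        ,  1.        ]])}
top {'K': array([[536.95557158,   0.        , 325.20279181],
       [  0.        , 536.95557158, 241.90214126],
       [  0.        ,   0.        ,   1.        ]]), 'extrinsics': array([[-0.02824379, -0.9993352 , -0.02305308,  0.20940926],
       [-0.99248106,  0.03078285, -0.11846421,  0.47699422],
       [ 0.1190951 ,  0.01953387, -0.99269068,  0.93351287],
       [ 0.        ,  0.        ,  0.        ,  1.        ]])}
0.051
```

View pics/scene0.png

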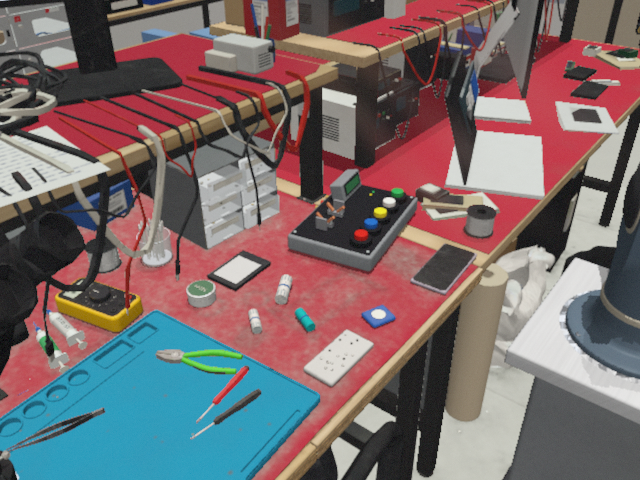

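View pics/top0.png

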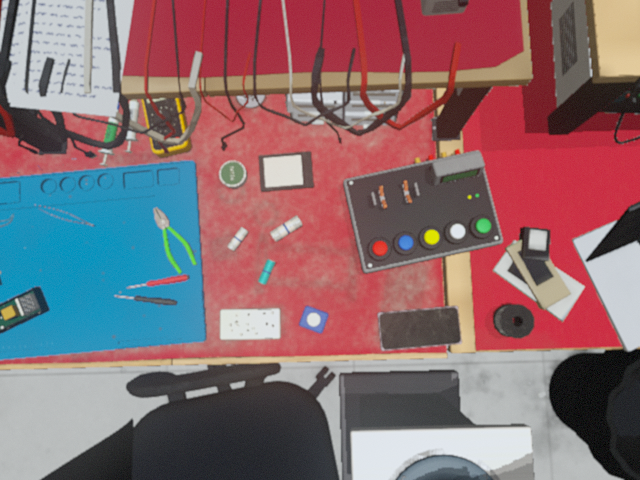

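Top view: the keys run from left to right red (380,247), blue (406,242), yellow (431,237), white (457,231), green (483,226), with the rest near (395,193). There are three fuse-like things: white (286,229), white (237,239) and turquoise (267,271). The one at (286,229) looks like the larger white one, so it fits. I'll measure it and check in an enlarged crop.

```bash
cat > h.py <<'E'
import numpy as np, cv2
from station import *
def ray(n,u,v,z):
    c=get_calibration(n);K=c["K"];E=np.array(c["extrinsics"]);R=E[:3,:3];t=E[:3,3]
    o=-R.T@t; d=R.T@np.linalg.inv(K)@np.array([u,v,1.]); return o+d*(z-o[2])/d[2]
def proj(n,p):
    c=get_calibration(n);q=c["K"]@(np.array(c["extrinsics"])@np.append(p,1))[:3];return q[:2]/q[2]
def blobs(m,amin=20):
    n,l,s,c=cv2.connectedComponentsWithStats(m.astype(np.uint8)); return [(c[i],s[i,4],l==i) for i in range(1,n) if s[i,4]>=amin]
E
python3 - <<'E'
from h import *
cols={"red":((0,8),140),"yellow":((24,34),140),"blue":((103,118),130),"green":((50,75),100)}
for n,box in (("top",(345,150,500,270)),("scene",(290,170,420,265))):
    im=cv2.imread(f"pics/{n}0.png"); x0,y0,x1,y1=box
    hs=cv2.cvtColor(im,cv2.COLOR_BGR2HSV); sub=hs[y0:y1,x0:x1]
    for k,((a,b),s) in cols.items():
        for c,a_,_ in blobs((sub[...,0]>=a)&(sub[...,0]<=b)&(sub[...,1]>s)&(sub[...,2]>70),25):
            print(n,k,(c+[x0,y0]).round(1),a_,ray(n,*(c+[x0,y0]),.062).round(4))
    for c,a_,_ in blobs((sub[...,1]<40)&(sub[...,2]>190),25): print(n,"white",(c+[x0,y0]).round(1),a_,ray(n,*(c+[x0,y0]),.062).round(4))
# fuses
for n,box in (("top",(215,205,315,290)),("scene",(235,265,325,340))):
    im=cv2.imread(f"pics/{n}0.png"); x0,y0,x1,y1=box; hs=cv2.cvtColor(im,cv2.COLOR_BGR2HSV)[y0:y1,x0:x1]
    m=~(((hs[...,0]<12)|(hs[...,0]>165))&(hs[...,1]>90)); m&=(hs[...,2]>90)
    m=cv2.morphologyEx(m.astype(np.uint8),cv2.MORPH_OPEN,np.ones((3,3)))
    for c,a_,l in blobs(m,60):
        r=cv2.minAreaRect(np.argwhere(l)[:,::-1].astype(np.float32)); b=cv2.boxPoints(r)+[x0,y0]
        w=np.array([ray(n,*p,.011)[:2] for p in b]); e=[w[1]-w[0],w[2]-w[1]]; e.sort(key=np.linalg.norm)
        print(n,(c+[x0,y0]).round(1),a_,ray(n,*(np.array(r[0])+[x0,y0]),.011).round(4),"LW",np.linalg.norm(e[1]).round(4),np.linalg.norm(e[0]).round(4),"ang",np.degrees(np.arctan2(e[1][1],e[1][0])).round(1))
t=cv2.imread("pics/top0.png");s=cv2.imread("pics/scene0.png")
a=cv2.resize(t[205:290,215:315],(400,340),interpolation=2);b=cv2.resize(t[150:275,340:505],(400,303),interpolation=2)
c=cv2.resize(s[265:340,235:325],(400,333),interpolation=2)
o=np.zeros((600,800,3),np.uint8);o[:300,:400]=a[:300];o[:300,400:]=b[:300];o[300:,:400]=c[:300];o[300:,400:]=cv2.resize(s[165:270,285:425],(400,300),interpolation=2);cv2.imwrite("pics/crop1.png",o)
E
```

```text
top red [429.8 157.1] 30 [0.624 0.006 0.062]
top red [379.5 247.9] 184 [0.4659 0.1009 0.062 ]
top yellow [431.2 236.6] 189 [0.4828 0.0109 0.062 ]
top blue [405.5 242.2] 168 [0.4744 0.0556 0.062 ]
top green [482.8 225.3] 190 [ 0.4996 -0.0792  0.062 ]
top white [457.4 230.8] 156 [ 0.4915 -0.0349  0.062 ]
top white [497.6 266.6] 25 [ 0.4274 -0.0998  0.062 ]
scene red [360.9 234.5] 144 [0.4652 0.1048 0.062 ]
scene yellow [379.8 212. ] 129 [0.4825 0.0151 0.062 ]
scene blue [370.6 223. ] 140 [0.4738 0.0602 0.062 ]
scene green [351.9 183.9] 111 [ 0.5943 -0.0481  0.062 ]
scene green [396.8 192.8] 98 [ 0.4977 -0.0716  0.062 ]
scene white [388.8 200.4] 58 [ 0.4935 -0.0346  0.062 ]
top [285.6 228.2] 405 [0.5131 0.2677 0.011 ] LW 0.0619 0.0231 ang -58.9
top [236.4 239.2] 274 [0.497  0.3597 0.011 ] LW 0.0494 0.0229 ang -37.0
top [266.  271.5] 259 [0.4341 0.3056 0.011 ] LW 0.0483 0.0192 ang -22.8
scene [243.7 271.4] 287 [0.597  0.2718 0.011 ] LW 0.0554 0.0464 ang 132.9
scene [283.3 289.1] 376 [0.5167 0.2659 0.011 ] LW 0.0874 0.0258 ang -57.8
scene [254.7 320.9] 266 [0.4978 0.3579 0.011 ] LW 0.0653 0.0187 ang 140.2
scene [304.9 319. ] 275 [0.4356 0.3052 0.011 ] LW 0.0609 0.0221 ang 156.6
```

View pics/crop1.png

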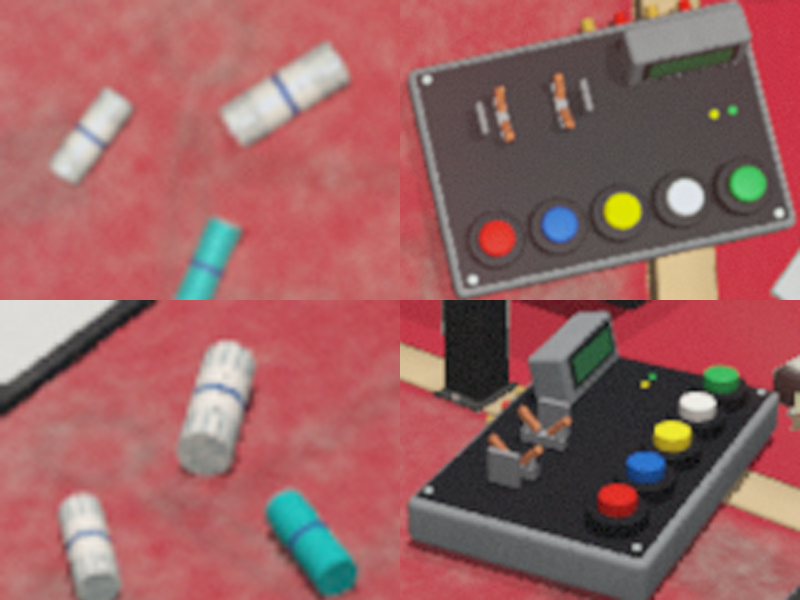

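The crop confirms the larger white fuse at top (286,229), scene (283,289), measuring 62x23 mm. The other white one is 49 mm long and the third is turquoise. The keys read red, blue, yellow, white, green from left to right. I'm setting out high, over the laptop, towards the white key with the fingers closed.

apply_moves:
  targets: [0,0,4,0,0,0,1,0,0,8,0,0,0,1,0,0,12,0,0,0,1,1.7,3.6,12,0,0,0.12,1,3.4,7.2,12,0,0,0.24,1,5.2,10.8,12,0,0,0.36,1,6.9,14.4,12,0,0,0.48,1,8.6,18,12,0,0,0.6,1,10.3,21.6,12,0,0,0.72,1,12,25.2,12,0,0,0.84,1]

```text
time_s: 0.93
tool_pos: [0.3184, -0.3912, 0.4119]
ee_rot: [-180.0, -0.0, 65.5]
wrist_force: [1.1, -0.1, 0.2]
grip_width: 0.0284
finger_force: 0.0
```

Run:
```python
from h import *
k={}
im=cv2.imread("pics/top0.png");hs=cv2.cvtColor(im,cv2.COLOR_BGR2HSV)
for n,(x0,y0,x1,y1) in (("top",(365,175,425,215)),("scene",(305,190,350,240))):
    im=cv2.imread(f"pics/{n}0.png");hs=cv2.cvtColor(im,cv2.COLOR_BGR2HSV)[y0:y1,x0:x1]
    m=((hs[...,0]<18)&(hs[...,1]>90)&(hs[...,2]>80))
    for c,a,l in blobs(m,5):
        c=c+[x0,y0]; print(n,c.round(1),a,ray(n,*c,.056).round(4))
keys=np.array([[.4656,.1028],[.4741,.0579],[.4827,.013],[.492,-.034],[.4987,-.0754]])
top=np.array([[.4659,.1009],[.4744,.0556],[.4828,.0109],[.4915,-.0349],[.4996,-.0792]])
i=np.arange(5)-2
for A in(keys,top): print(np.polyfit(i,A[:,0],1),np.polyfit(i,A[:,1],1))
print(get_state()["qpos"].round(1))
```

```text
top [405.4 184.8] 48 [0.577  0.0503 0.056 ]
top [381.1 189.8] 50 [0.5695 0.0935 0.056 ]
top [408.8 198.6] 36 [0.5521 0.0455 0.056 ]
top [384.3 204.2] 38 [0.5436 0.0889 0.056 ]
scene [321.5 200.7] 10 [0.6074 0.0397 0.056 ]
scene [329.5 205.7] 40 [0.582  0.0461 0.056 ]
scene [314.1 205. ] 14 [0.6083 0.0626 0.056 ]
scene [340.6 208.5] 24 [0.5577 0.0417 0.056 ]
scene [318.3 214. ] 24 [0.5797 0.0855 0.056 ]
scene [330.9 218.4] 28 [0.5499 0.0841 0.056 ]
[0.00841 0.48262] [-0.04483  0.01286]
[0.00845 0.48284] [-0.04507  0.01066]
[ 61.8   6.6 -17.4  99.9   2.1  73.8  19.5]
```

apply_moves:
  targets: [1.7,3.6,0,0,0,0.1,1,3.4,7.2,0,0,0,0.2,1,5.2,10.8,0,0,0,0.3,1,6.9,14.4,0,0,0,0.4,1,8.6,18,0,0,0,0.5,1,10.4,21.6,0,0,0,0.6,1,12.1,25.2,0,0,0,0.62,1,13.8,28.8,0,0,0,0.62,1,15.6,32.4,0,0,0,0.62,1,17.3,35.8,0,0,0,0.62,1]

```text
time_s: 1.77
tool_pos: [0.4913, -0.0331, 0.4122]
ee_rot: [180.0, 0.0, 100.7]
wrist_force: [0.7, -0.0, -0.5]
grip_width: 0.0007
finger_force: 0.0
```

apply_moves:
  targets: [0,0,-4,0,0,0,1,0,0,-8,0,0,0,1,0,0,-12,0,0,0,1,0,0,-16,0,0,0,1,0,0,-20,0,0,0,1,0,0,-23,0,0,0,1,0,0,-25,0,0,0,1,0,0,-26,0,0,0,1,0,0,-26,0,0,0,1,0,0,-26,0,0,0,1]

```text
time_s: 2.6
tool_pos: [0.4915, -0.0352, 0.1526]
ee_rot: [180.0, -0.0, 100.7]
wrist_force: [0.3, -0.7, 0.6]
grip_width: 0.0006
finger_force: 0.0
```

Run:
```python
from h import *
s=get_state();print(s["tool_pos"],s["ee_rot"],s["wrist_force"])
a=get_image("top")[170:275,350:510];b=get_image("scene")[145:265,280:440]
o=np.hstack([cv2.resize(a,(400,300),interpolation=2),cv2.resize(b,(400,300),interpolation=2)]);cv2.imwrite("pics/w1.png",o)
for n in("top","scene"):print(proj(n,s["tool_pos"]-[0,0,.07]))
```

```text
[ 0.49148179 -0.03515044  0.152637  ] [ 1.79977037e+02 -1.11729336e-02  1.00723761e+02] [ 0.27924338 -0.69257541  0.61904445]
[460.27924551 229.10976318]
[390.36945307 191.57240247]
```

View pics/w1.png

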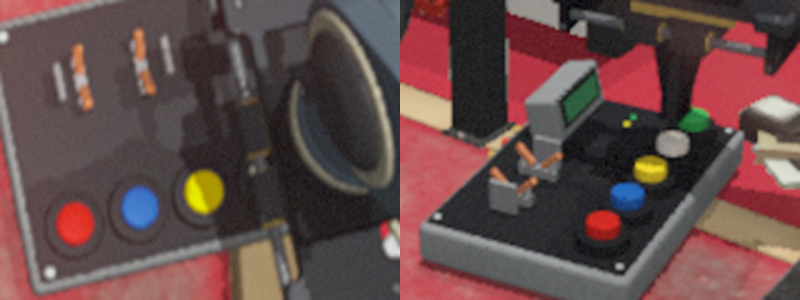

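The scene view shows the fingertip directly over the white key (crop 677,115 over 673,140). I'll press it now.

apply_moves:
  targets: [0,0,-1,0,0,0,1,0,0,-1.6,0,0,0,1,0,0,-2,0,0,0,1,0,0,-2.2,0,0,0,1,0,0,-2.4,0,0,0,1,0,0,-2.5,0,0,0,1,0,0,-2.6,0,0,0,1,0,0,-2.6,0,0,0,1,0,0,-2.6,0,0,0,1,0,0,-2.6,0,0,0,1]

```text
time_s: 3.53
tool_pos: [0.4909, -0.0355, 0.1264]
ee_rot: [-180.0, 0.0, 100.7]
wrist_force: [-1.9, -2.1, 4.2]
grip_width: 0.0004
finger_force: 1.8
```

apply_moves:
  targets: [0,0,-0.1,0,0,0,1,0,0,-0.2,0,0,0,1,0,0,-0.3,0,0,0,1,0,0,-0.3,0,0,0,1,0,0,-0.3,0,0,0,1,0,0,-0.3,0,0,0,1,0,0,-0.3,0,0,0,1,0,0,-0.3,0,0,0,1,0,0,-0.3,0,0,0,1,0,0,-0.3,0,0,0,1]

```text
time_s: 4.37
tool_pos: [0.4911, -0.0353, 0.1257]
ee_rot: [-180.0, 0.1, 100.7]
wrist_force: [-8.8, -1.9, 26.9]
grip_width: 0.0004
finger_force: 13.3
```

The white key hit its hard stop (27 N). I'll rise and go to the fuse with the fingers half open, so they clear the drive.

apply_moves:
  targets: [0,0,3,0,0,0,1,0,0,7,0,0,0,1,0,2,10,0,0,0,1,0.4,6,10,0,0,0.06,0.5,0.8,10,10,0,0,0.12,-0.15,1.1,14,10,0,0,0.18,-0.15,1.4,18,10,0,0,0.24,-0.15,1.7,22,10,0,0,0.3,-0.15,2,26,10,0,0,0.36,-0.15,2.3,30,10,0,0,0.36,-0.15]

```text
time_s: 5.2
tool_pos: [0.514, 0.2669, 0.223]
ee_rot: [180.0, -0.1, 121.5]
wrist_force: [0.7, -0.1, 0.4]
grip_width: 0.0393
finger_force: 0.0
```

apply_moves:
  targets: [0,0.2,-1,0,0,0,-0.15,0,0.2,-3,0,0,0,-0.15,0,0.2,-5,0,0,0,-0.15,0,0.2,-6,0,0,0,-0.15,0,0.2,-7,0,0,0,-0.15,0,0.2,-7,0,0,0,-0.15,0,0.2,-7,0,0,0,-0.15,0,0.2,-7,0,0,0,-0.15,0,0.2,-7,0,0,0,-0.15,0,0.2,-7,0,0,0,-0.15]

```text
time_s: 6.03
tool_pos: [0.5146, 0.2669, 0.1542]
ee_rot: [179.9, 0.0, 121.3]
wrist_force: [-0.2, -0.8, -1.0]
grip_width: 0.0503
finger_force: 0.0
```

Run:
```python
from h import *
s=get_state();print(s["tool_pos"],s["ee_rot"],s["wrist_force"],s["grip_width"])
T=get_image("top");S=get_image("scene")
a=T[180:285,220:360];b=S[210:330,230:390]
o=np.hstack([cv2.resize(a,(400,300),interpolation=2),cv2.resize(b,(400,300),interpolation=2)]);cv2.imwrite("pics/f1.png",o)
for n in("top","scene"):print(proj(n,s["tool_pos"]-[0,0,.07]))
```

```text
[0.51456941 0.26689849 0.15423088] [1.79890269e+02 7.59924659e-03 1.21322885e+02] [-0.16068451 -0.75492216 -0.96037418] 0.05031178905157408
[281.96775422 221.11951235]
[281.89453835 255.0336984 ]
```

View pics/f1.png

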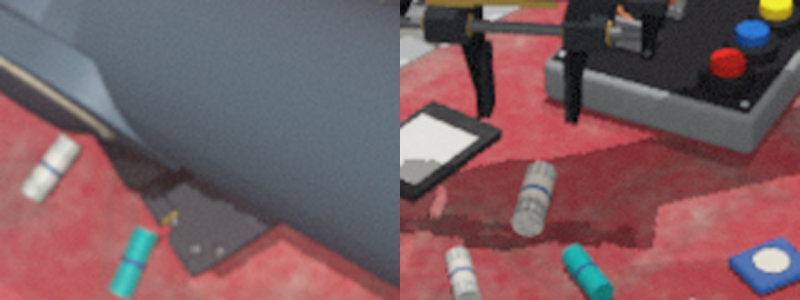

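The open fingers straddle the fuse (scene crop: tips at 487,115 and 572,120, fuse at 538,195 below). I'll descend and grip.

apply_moves:
  targets: [0,0,-2,0,0,0,-0.15,0,0,-4,0,0,0,-0.15,0,0,-5.5,0,0,0,-0.15,0,0,-6.5,0,0,0,-0.15,0,0,-7.2,0,0,0,-0.15,0,0,-7.6,0,0,0,-0.15,0,0,-7.8,0,0,0,-0.15,0,0,-7.9,0,0,0,-0.15,0,0,-7.9,0,0,0,-0.15,0,0,-7.9,0,0,0,-0.15]

```text
time_s: 6.97
tool_pos: [0.5144, 0.2669, 0.0749]
ee_rot: [179.9, 0.0, 121.3]
wrist_force: [0.1, 0.6, 0.2]
grip_width: 0.0501
finger_force: 0.0
```

apply_moves:
  targets: [0,0,0,0,0,0,0.1,0,0,0,0,0,0,0.3,0,0,0,0,0,0,0.5,0,0,0,0,0,0,0.7,0,0,0,0,0,0,1,0,0,0,0,0,0,1,0,0,0,0,0,0,1,0,0,0,0,0,0,1,0,0,0,0,0,0,1,0,0,0,0,0,0,1]

```text
time_s: 7.8
tool_pos: [0.5142, 0.2668, 0.0743]
ee_rot: [180.0, -0.0, 121.3]
wrist_force: [-0.1, 0.2, 0.8]
grip_width: 0.0209
finger_force: 30.0
```

The gripper holds the fuse (20.9 mm opening, 30 N). I'll lift and carry it over the rest.

apply_moves:
  targets: [0,0,1,0,0,0,1,0,0,4,0,0,0,1,0,0,8,0,0,0,1,0,0,12,0,0,-0.06,1,1,-3,13,0,0,-0.12,1,1.9,-7,13,0,0,-0.18,1,2.8,-11,13,0,0,-0.24,1,3.7,-15,13,0,0,-0.3,1,4.4,-18,13,0,0,-0.36,1,4.6,-19.7,13,0,0,-0.36,1]

```text
time_s: 8.63
tool_pos: [0.5609, 0.0643, 0.2046]
ee_rot: [-180.0, 0.2, 100.3]
wrist_force: [0.8, -0.2, -1.0]
grip_width: 0.0212
finger_force: 30.0
```

apply_moves:
  targets: [0,0,-1,0,0,0,1,0,0,-2,0,0,0,1,0,0,-3,0,0,0,1,0,0,-3.5,0,0,0,1,0,0,-3.5,0,0,0,1,0,0,-3.5,0,0,0,1,0,0,-3.5,0,0,0,1,0,0,-3.5,0,0,0,1,0,0,-3.5,0,0,0,1,0,0,-3.5,0,0,0,1]

```text
time_s: 9.47
tool_pos: [0.5603, 0.0698, 0.1696]
ee_rot: [180.0, 0.0, 100.7]
wrist_force: [0.1, -0.5, -0.6]
grip_width: 0.0211
finger_force: 30.0
```

Run:
```python
from h import *
s=get_state();print(s["tool_pos"],s["ee_rot"],s["wrist_force"],s["grip_width"])
S=get_image("scene");cv2.imwrite("pics/full2.png",S)
b=S[150:250,280:400]
cv2.imwrite("pics/r1.png",cv2.resize(b,(720,600),interpolation=2))
p=s["tool_pos"]-[0,0,.0633]
y=np.array([-.184,.983,0])
for d in(-.029,0,.029):print(((proj("scene",p+d*y))-[280,150])*6)
for d in(-.029,0,.029):print("home",((proj("scene",np.array([.5606,.0696,.064])+d*y))-[280,150])*6)
```

```text
[0.56026857 0.06984247 0.1696185 ] [1.79960072e+02 3.53804309e-03 1.00720743e+02] [ 0.06497904 -0.4619879  -0.58744003] 0.02109493315476102
[346.34588062 208.79871374]
[306.52404634 246.70068176]
[265.17080813 286.06022259]
home [344.96080156 321.65164552]
home [305.9111493  360.88065556]
home [265.39044027 401.58747903]
```

View pics/r1.png

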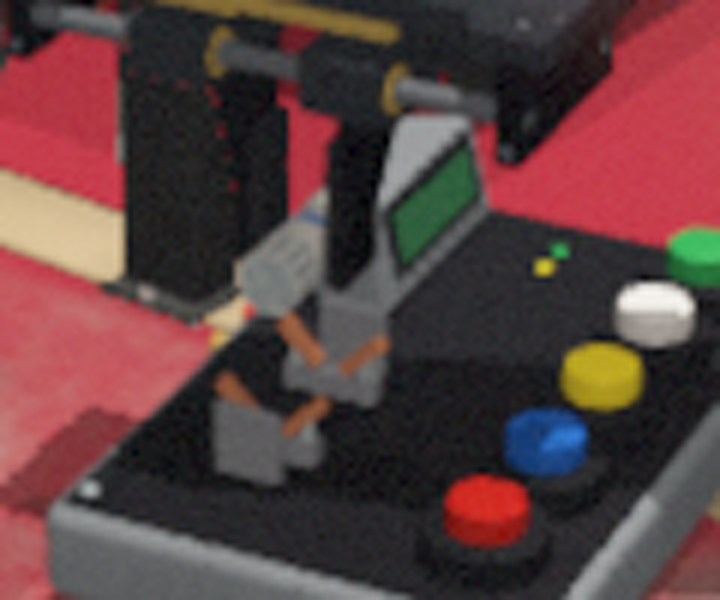

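The scene crop shows the fuse end face at (275,282), against (265,286) predicted. The V tips are at (225,378), (325,405), (285,318) and (385,342), midpoint (305,361), which matches the predicted home. The fuse therefore sits about 1-2 mm low in meter x and 3-4 mm low in meter y. I'll correct by (0, +0.3) cm in world axes and lower it most of the way.

apply_moves:
  targets: [0,0.15,0,0,0,0,1,0,0.3,-0.5,0,0,0,1,0,0.3,-1.2,0,0,0,1,0,0.3,-2,0,0,0,1,0,0.3,-2.7,0,0,0,1,0,0.3,-3.2,0,0,0,1,0,0.3,-3.5,0,0,0,1,0,0.3,-3.7,0,0,0,1,0,0.3,-3.7,0,0,0,1,0,0.3,-3.7,0,0,0,1]

```text
time_s: 10.35
tool_pos: [0.5602, 0.0728, 0.1323]
ee_rot: [180.0, -0.0, 100.7]
wrist_force: [-0.4, -0.9, 0.0]
grip_width: 0.0211
finger_force: 30.0
```

Run:
```python
from h import *
s=get_state();print(s["tool_pos"],s["ee_rot"],s["wrist_force"],s["moment"],s["grip_width"])
S=get_image("scene");cv2.imwrite("pics/full3.png",S)
cv2.imwrite("pics/r2.png",cv2.resize(S[165:235,290:374],(720,600),interpolation=2))
```

```text
[0.56022749 0.0727953  0.13232721] [ 1.79983795e+02 -6.87338092e-03  1.00717647e+02] [-0.39093014 -0.87508941  0.0492125 ] [ 0.03351036 -0.117775    0.03481981] 0.021056728375133504
```

View pics/r2.png

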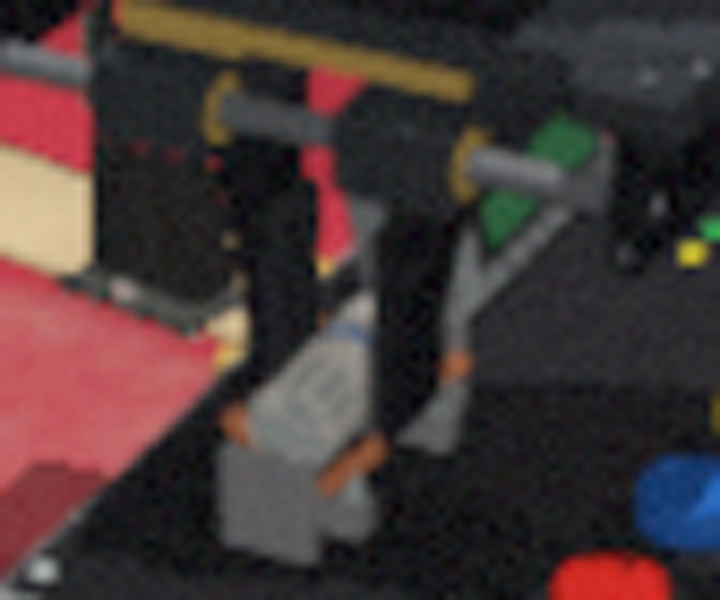

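The fuse's near cap is between the copper arms (235,420) and (380,445), and both fingers are in the gap. There is no contact force yet. I'll lower the rest of the way gently.

apply_moves:
  targets: [0,0,-0.1,0,0,0,1,0,0,-0.2,0,0,0,1,0,0,-0.3,0,0,0,1,0,0,-0.35,0,0,0,1,0,0,-0.4,0,0,0,1,0,0,-0.4,0,0,0,1,0,0,-0.4,0,0,0,1,0,0,-0.4,0,0,0,1,0,0,-0.4,0,0,0,1,0,0,-0.4,0,0,0,1]

```text
time_s: 11.23
tool_pos: [0.5606, 0.0728, 0.1286]
ee_rot: [179.9, -0.0, 100.7]
wrist_force: [2.1, -0.5, 1.9]
grip_width: 0.0215
finger_force: 30.0
```

The rest pushes the fuse towards +x, so I'll shift 1 mm that way and settle it.

apply_moves:
  targets: [0.05,0,0,0,0,0,1,0.1,0,0,0,0,0,1,0.1,0,-0.05,0,0,0,1,0.1,0,-0.1,0,0,0,1,0.1,0,-0.15,0,0,0,1,0.1,0,-0.15,0,0,0,1,0.1,0,-0.15,0,0,0,1,0.1,0,-0.15,0,0,0,1,0.1,0,-0.15,0,0,0,1,0.1,0,-0.15,0,0,0,1]

```text
time_s: 12.07
tool_pos: [0.5618, 0.073, 0.1273]
ee_rot: [179.9, -0.0, 100.7]
wrist_force: [1.7, -0.2, 5.0]
grip_width: 0.0212
finger_force: 30.0
```

It is seated at the predicted height (0.1273 m). I'll release slowly, then rise.

apply_moves:
  targets: [0,0,0,0,0,0,0.45,0,0,0,0,0,0,0.4,0,0,0,0,0,0,0.3,0,0,0,0,0,0,0.2,0,0,0,0,0,0,0.1,0,0,0,0,0,0,0,0,0,0,0,0,0,0,0,0,0,0,0,0,0,0,0,0,0,0,0,0,0,0,0,0,0,0,0]

```text
time_s: 12.9
tool_pos: [0.5611, 0.0727, 0.1268]
ee_rot: [180.0, -0.0, 100.7]
wrist_force: [0.7, -0.0, -0.1]
grip_width: 0.0433
finger_force: 0.0
```

apply_moves:
  targets: [0,0,0.5,0,0,0,0,0,0,1.2,0,0,0,0,0,0,2,0,0,0,0,0,0,3,0,0,0,0,0,0,5,0,0,0,0,0,0,7,0,0,0,0,0,0,9,0,0,0,0,0,0,10,0,0,0,0,0,0,10,0,0,0,0,0,0,10,0,0,0,0.5]

```text
time_s: 13.73
tool_pos: [0.5611, 0.0726, 0.2272]
ee_rot: [179.9, 0.0, 100.7]
wrist_force: [-0.2, -0.0, -0.7]
grip_width: 0.0414
finger_force: 0.0
```

Run:
```python
from h import *
s=get_state();print(s["tool_pos"],s["ee_rot"],s["wrist_force"],s["grip_width"])
S=get_image("scene")
cv2.imwrite("pics/r3.png",cv2.resize(S[165:255,290:415],(720,518),interpolation=2))
y=np.array([-.184,.983,0])
for d in(-.029,0,.029):print("home",((proj("scene",np.array([.5615,.0706,.064])+d*y))-[290,165])*5.76)
```

```text
[0.56113832 0.07258733 0.22724813] [1.79934309e+02 2.59087612e-02 1.00699773e+02] [-0.17954467 -0.03317416 -0.71935876] 0.04135033512335773
home [269.74546845 222.74532607]
home [232.18105744 260.41802422]
home [193.20130362 299.51014521]
```

View pics/r3.png

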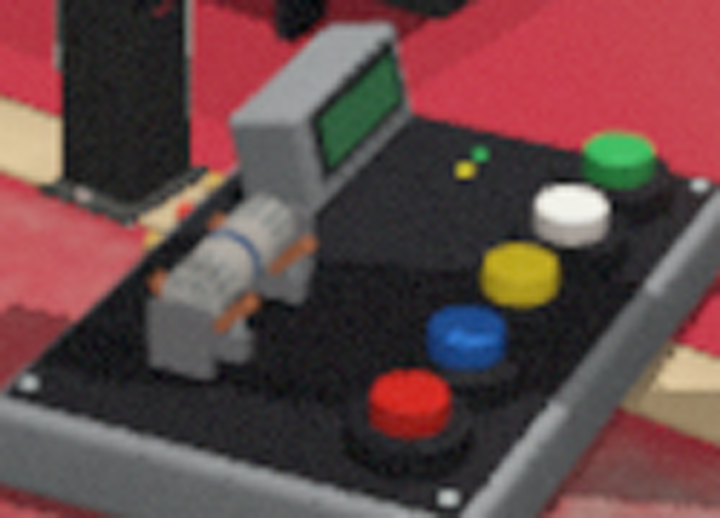

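The fuse lies in both V supports (crop: band at 237,247, caps in the copper arms) between the end stops. Next is the yellow key with the fingers closed.

apply_moves:
  targets: [-2.6,-2.1,0,0,0,0,1,-5.2,-4.2,0,0,0,0,1,-7.8,-6.2,0,0,0,0,1,-7.8,-6.2,-1,0,0,0,1,-7.8,-6.2,-3,0,0,0,1,-7.8,-6.2,-5,0,0,0,1,-7.8,-6.2,-7,0,0,0,1,-7.8,-6.2,-7.5,0,0,0,1,-7.8,-6.2,-7.5,0,0,0,1,-7.8,-6.2,-7.5,0,0,0,1]

```text
time_s: 14.62
tool_pos: [0.4832, 0.0111, 0.1516]
ee_rot: [-180.0, -0.0, 100.7]
wrist_force: [0.9, -0.0, 0.4]
grip_width: 0.0001
finger_force: 0.0
```

apply_moves:
  targets: [0,0,-0.6,0,0,0,1,0,0,-1.2,0,0,0,1,0,0,-1.8,0,0,0,1,0,0,-2.2,0,0,0,1,0,0,-2.5,0,0,0,1,0,0,-2.7,0,0,0,1,0,0,-2.7,0,0,0,1,0,0,-2.7,0,0,0,1,0,0,-2.7,0,0,0,1,0,0,-2.7,0,0,0,1]

```text
time_s: 15.45
tool_pos: [0.4833, 0.0107, 0.126]
ee_rot: [180.0, 0.1, 100.7]
wrist_force: [-3.5, -1.6, 12.8]
grip_width: 0.0003
finger_force: 6.4
```

Yellow is down on its stop (12.8 N). Next is blue.

apply_moves:
  targets: [0,0,1,0,0,0,1,0,0,3,0,0,0,1,0,0,4,0,0,0,1,-0.4,2.2,4,0,0,0,1,-0.8,4.5,4,0,0,0,1,-0.8,4.5,4,0,0,0,1,-0.8,4.5,3.5,0,0,0,1,-0.8,4.5,3,0,0,0,1,-0.8,4.5,2.7,0,0,0,1,-0.8,4.5,2.7,0,0,0,1]

```text
time_s: 16.28
tool_pos: [0.4746, 0.0546, 0.1506]
ee_rot: [-179.9, 0.0, 100.6]
wrist_force: [-0.2, 0.1, 0.5]
grip_width: 0.0004
finger_force: 0.0
```

apply_moves:
  targets: [0,0,-0.6,0,0,0,1,0,0,-1.2,0,0,0,1,0,0,-1.8,0,0,0,1,0,0,-2.2,0,0,0,1,0,0,-2.5,0,0,0,1,0,0,-2.7,0,0,0,1,0,0,-2.7,0,0,0,1,0,0,-2.7,0,0,0,1,0,0,-2.7,0,0,0,1,0,0,-2.7,0,0,0,1]

```text
time_s: 17.12
tool_pos: [0.475, 0.0556, 0.1259]
ee_rot: [-180.0, 0.1, 100.7]
wrist_force: [-3.8, -2.4, 14.6]
grip_width: 0.0009
finger_force: 7.3
```

Blue is down (14.6 N). Next is green.

apply_moves:
  targets: [0,0,2,0,0,0,1,0,0,5,0,0,0,1,0.6,-3.4,5,0,0,0,1,1.2,-6.8,5,0,0,0,1,1.8,-10.2,5,0,0,0,1,2.5,-13.5,5,0,0,0,1,2.5,-13.5,5,0,0,0,1,2.5,-13.5,4,0,0,0,1,2.5,-13.5,3,0,0,0,1,2.5,-13.5,2.7,0,0,0,1]

```text
time_s: 17.95
tool_pos: [0.4987, -0.0778, 0.1497]
ee_rot: [-179.8, -0.1, 100.9]
wrist_force: [-0.7, 0.4, -0.7]
grip_width: 0.0006
finger_force: 0.0
```

apply_moves:
  targets: [0,0,-0.6,0,0,0,1,0,0,-1.2,0,0,0,1,0,0,-1.8,0,0,0,1,0,0,-2.2,0,0,0,1,0,0,-2.5,0,0,0,1,0,0,-2.7,0,0,0,1,0,0,-2.7,0,0,0,1,0,0,-2.7,0,0,0,1,0,0,-2.7,0,0,0,1,0,0,-2.7,0,0,0,1]

```text
time_s: 18.78
tool_pos: [0.5, -0.0784, 0.126]
ee_rot: [-180.0, 0.0, 100.7]
wrist_force: [-5.1, 2.0, 12.2]
grip_width: 0.0006
finger_force: 6.1
```

apply_moves:
  targets: [0,0,1,0,0,0,1,0,0,3,0,0,0,1,0,0,6,0,0,0,1,0,0,10,0,0,0,1,0,0,14,0,0,0,1,0,0,18,0,0,0,1,0,0,18,0,0,0,1,0,0,18,0,0,0,1,0,0,18,0,0,0,1,0,0,18,0,0,0,1]

```text
time_s: 19.62
tool_pos: [0.4992, -0.0795, 0.3033]
ee_rot: [-179.8, -0.1, 100.7]
wrist_force: [0.4, 0.3, -1.1]
grip_width: 0.0002
finger_force: 0.0
```

Run:
```python
from h import *
S=get_image("scene")
cv2.imwrite("pics/end.png",cv2.resize(S[165:350,190:440],(720,533),interpolation=2))
```

```text
(no output)
```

View pics/end.png

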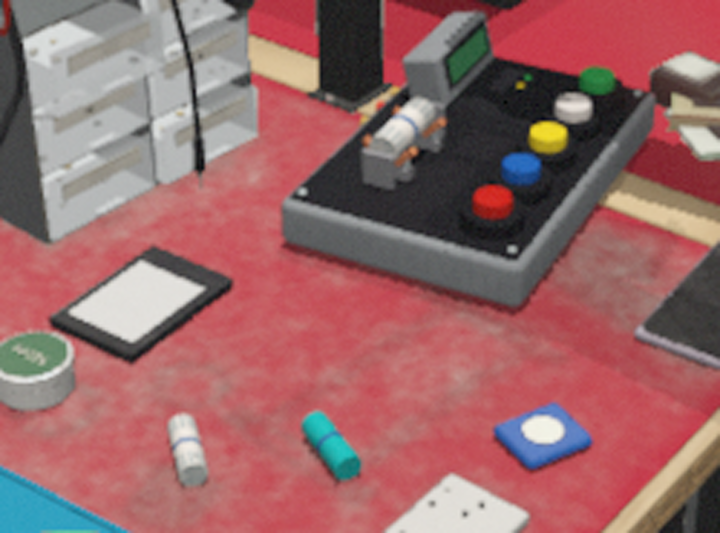

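The fuse lies in the rest (crop 405,130), all keys are up, the bystanders are in place and the arm is clear. I'm handing the job in.

```bash
python3 -c "
from station import *
print(finish_job())"
```

```text
the job is handed in; nothing more can be done
None
```

I pressed white, laid the fuse in the rest and let go, then pressed yellow, blue and green in order, each to its stop. The last picture shows the fuse home, all keys up and the nearby items in place; I handed the job in, but `finish_job` gave no verdict.

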